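# Undo the drive port cap of unknown hand and hold it up

## Robot

A 6-joint arm with a two-finger parallel gripper is mounted at the origin on a cart in front of the work surface, level with it; the furniture and walls round the work are solid. World frame = base frame: x ahead of the robot, y to its left, z up, the work surface at z = 0. Lengths are in m, angles in rad, forces in N, time in s.
With the tool pointing down it reaches from about 0.325 to 0.9 m from the base axis. Payload 6.1 kg.
Tool frame: the origin (TCP) lies midway between the tips of the shut fingers; the grasp point (between the pads) lies 19 mm behind it (grip_depth is the z of the grasp point in the tool frame, in m); z points along the fingers, y is the line along which they close (so a half turn about z gives the same grasp; the last joint's range is limited). The gripper opens to 85 mm and grips with 20 to 120 N. Pads are 22 mm wide; open, the fingers measure 114 mm over their backs; the gripper's body (76 mm by 85 mm) begins 54 mm behind the grasp point. The pads swing forward as they close: fully open they stand 13 mm farther back than shut.
Start: joints at [-1.443, 0.22, 1.526, -0, 1.395, -0.126], TCP at [0.157, -0.605, 0.231] pointing down, gripper open.
Joint ranges: [-2.98, 2.98], [-0.91, 2.08], [0.09, 2.57], [-1.24, 4.39], [0.2, 2.65], [-2.68, 2.68]. Speed limits (rad/s): [2.57, 2.57, 3.01, 3.14, 3.14, 3.14].

## Interface

Orientations are given as a unit quaternion [w, x, y, z].
In Python, from station import read_state, snapshot, get_calibration, job_done, grip_depth gives the robot as it stands.
- The arm moves only by the tool step_arm, never from a script. Its argument "increments" is a list of rows, each a list of 3 entries, a list of its own where there are three numbers: the shift along the tool's x, y, z normalised to -1 to 1, where 1 is 200 mm, then the turn, a rotation vector about the tool's x, y, z normalised to -1 to 1, where 1 is 180 degrees, then the opening, from -1 (shut) to 1 (fully open). In form: [[[dx, dy, dz], [ax, ay, az], gripper], ...]. A call has exactly 10 rows; each row is the pose to reach, as a shift and turn from the pose commanded when the call began, along the tool's axes at that moment, turning the shorter way round; what a row does not reach only later rows make up. A row lasts 1/8 s, in which the tool goes at most 62.5 mm and 10.7 degrees, less where a joint would pass 70% of its speed; a pose out of reach is approached as far as the arm can. A call with a number of a shift or a turn outside -1 to 1 is refused whole. A call with a gripper value outside its range is refused whole. The fingers move at their own pace and stop on an object; "newtons" is the grip in N (left out, the last holds). Time passes only in rows, so rows that repeat a pose let the fingers close, or fill a call up. It gives the time, the measured TCP pose, the force, the opening and the grip force at its end, in the units of the state.
- read_state(): the state, without advancing time (a new reading comes with each control period).
- snapshot(name): name is "scene" or "top"; returns the picture (400x640x3 uint8, red, green, blue); there is no depth.
- get_calibration(name): a dict with "fovy" (degrees; the focal length in pixels is half the picture's height over the tangent of half this angle, whatever the lens; pixels are square), "cx", "cy" (the principal point, pixels), "eye" and "attitude" of the camera in the world. Camera axes: x right, y down, z forward; pixel columns grow to the right and rows downward; lengths in m; the calibration is good to about 2 mm. A picture is of the moment at which its call begins. get_calibration takes no time and is no camera call.
- job_done(): hands the job in; it is judged then, once.
The state is a dict: "time_s": time; "joints": joint angles; "dq": joint speeds; "joint_efforts": joint torques, N m; "tcp_pos": TCP position; "tool_rot": TCP orientation; "ft_force": force on the tool from outside, world axes, zero at the start; "wrist_torque": the same for the moment, N m; "finger_gap": finger opening in m; "gripper_force": force on a finger pad.
Only numpy, scipy, OpenCV 4.12 (cv2) and the standard library are available. Lean on these libraries where they do the work, as an engineer would, in place of code of your own. Each camera call takes 0.05 s, during which the arm holds its last target. There are 200 camera calls.

## Task

Take the cap off the kitchen machine's drive port so that an attachment can be fitted: it is a quarter-turn cap, but nobody knows which way this one undoes, so feel gently for the way it turns, without wrenching it against its lock. Lift it straight up and finish still holding it upright and still, about 8 cm above the port; leave the egg cup, spice jar and bottle opener where they stand.

Things in the scene. Friction and masses are not known exactly. Their poses are not given: they have to be found in the camera images.
- machine: motor base of a kitchen machine, fixed to the worktop: white rounded housing 140 x 250 x 46 mm, y along the 250 mm. Origin: centre of its underside, z up. At y = +65 mm the round steel drive port (78 mm across, top 70 mm above the worktop) under the cap, with a rim collar 75 mm across, 63 mm inside and 4 mm high round the cap; at y = -65 mm a dial (72 mm across, 75 mm high), part of the housing
- port (a point): centre of the drive port's top face, on the cap's axis, 70 mm above the worktop; axes as the machine's, z up. The mouth below the cap is a slot along the machine's x axis; the cap's lug is caught under it and leaves through it
- cap: loose grey cap on the port, 0.07 to 0.16 kg: flange 58 mm across, 6 mm thick; above it a round knurled grip 48 mm across from 6 to 35 mm above the origin, to be taken at any yaw. Origin: centre of the flange's underside, on the port's top face while fitted; z up; y along the lug, which a raised rib on top shows. Starts locked, its y within 6 degrees of the machine's y, and turns easily
- lug (a point): middle of the cross lug (36 mm long) on the stem under the cap, 12 mm below the cap's origin. Its hand is hidden and differs from start to start: the wrong way it meets a hard stop about 18 degrees from the machine's y, the right way it stops about 92 degrees from it, and lifts straight out from about 75 degrees on. Leaning on a stop binds it: ease back a little. Locked, it gives 2 mm upwards
- egg_cup: bystander: white egg cup, 49 mm across, 50 mm high; origin centre of its underside
- spice_jar: bystander: spice jar with a red lid, 45 mm across, 106 mm high; origin centre of its underside
- opener: bystander: bottle opener with a wooden handle, lying, 38 x 156 x 16 mm, long along its y; origin centre of its underside
There are look-alikes about, which are no part of the job. What is shaped like the cap but blue, green or pink is not meant.

How it is judged:
On the way:
1. the cap has been turned out of its lock (by more than 50 degrees, either way) while still on the port (angle between the y axis of cap and the y axis of machine, either way round above 0.9 rad and z of cap in the frame of port below 0.01 m), for 0.1 s.
At the end, for the whole second after the job is handed in: the fingers hold the cap (more than 2 N), its underside more than 45 mm above the port's top face and its axis within 60 mm of the port's, tilted less than 0.3 rad, still (under 0.03 m/s) and not touching the machine (z of cap in the frame of port above 0.045 m and horizontal distance between cap and port below 0.06 m and angle between cap's own z axis and vertical below 0.3 rad and contact force between the fingers and cap above 2 N and contact force between cap and machine below 0.3 N and linear speed of cap below 0.03 m/s); the arm keeps its last pose, push and grip.
It fails at once if the cap is wrenched or pressed against the machine with more than 60 N (contact force between cap and machine above 60 N).
It fails at once if a bystander is moved by more than 30 mm (distance of any of egg_cup, spice_jar, opener from where it was at the start of the episode above 0.03 m).
It also fails if it takes over 48 s, if anything falls off the work surface, if the arm or the gripper's body presses on something with over 40 N, if the wrist force passes 120 N, or if a joint passes its speed limit or range.

## Working session

There is one attempt and no reset: what is moved stays moved. The work goes in short steps, Python scripts to look and compute and a tool call to move; the robot and the scene stay as the last step left them, time stands still between calls to the robot, and variables do not carry over. Pictures are saved under pics/ and viewed, at most 10 in all, crops included, and the job is handed in when it is done.

Besides the shell and the picture viewer there is one more tool, called after ">>>" by a JSON object that holds its "name" and its "arguments", one argument or row to a line. step_arm: Moves the arm, as the interface text tells. Scaled input: -1 to 1 covers 200 mm each way for a shift and 180 degrees each way for a turn. Its arguments: {"type":"object","properties":{"increments":{"type":"array"},"newtons":{"type":"number"}},"required":["increments"]}

```bash
mkdir -p pics; python3 - <<'E'
from station import *
import cv2
for n in("scene","top"):
    cv2.imwrite(f"pics/{n}0.png",snapshot(n)[:,:,::-1]); print(get_calibration(n))
s=read_state(); print(s, grip_depth if not callable(grip_depth) else grip_depth())
E
```

```text
{'fovy': 47.58329910180865, 'cx': 320.15866056134473, 'cy': 198.61627605190557, 'eye': array([-0.04336877,  0.84129682,  0.83133748]), 'attitude': array([ 0.12738967, -0.23160078,  0.86191913, -0.43269892])}
{'fovy': 43.289643829327034, 'cx': 318.21191298776006, 'cy': 201.33506957200237, 'eye': array([ 0.25721472, -0.01959631,  1.75760793]), 'attitude': array([ 0.04793671, -0.7000867 ,  0.71032216, -0.05498289])}
{'time_s': 0.1, 'joints': array([-1.44308674e+00,  2.21152219e-01,  1.52746601e+00, -9.98268154e-06,
        1.39467481e+00, -1.26123733e-01]), 'dq': array([-0.00010832, -0.00117151, -0.0022691 ,  0.00028022, -0.00014692,
       -0.00067717]), 'joint_efforts': array([ 8.10117926e-04, -4.98244286e+01, -3.90548694e+01, -3.49102884e-04,
        5.67700452e-03,  5.39400929e-06]), 'tcp_pos': array([ 0.1568595 , -0.60445749,  0.2303218 ]), 'tool_rot': array([-8.50188044e-04,  9.91956416e-01,  1.26577034e-01, -5.58752032e-06]), 'ft_force': array([ 0.27008332, -0.34886797, -0.04052618]), 'wrist_torque': array([0.02738533, 0.00124345, 0.0377737 ]), 'gripper_force': 0.0, 'finger_gap': 0.08538348223242763} -0.0187
```

View pics/scene0.png

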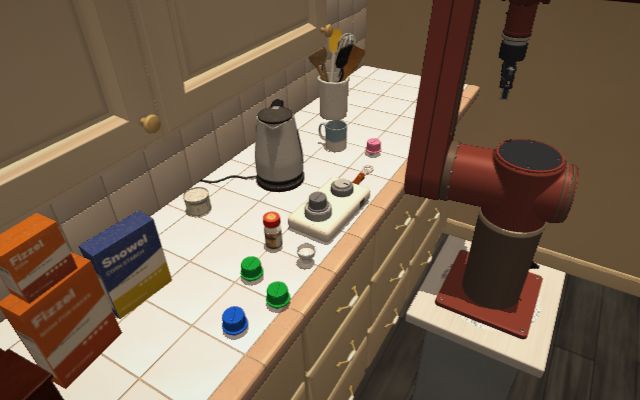

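View pics/top0.png

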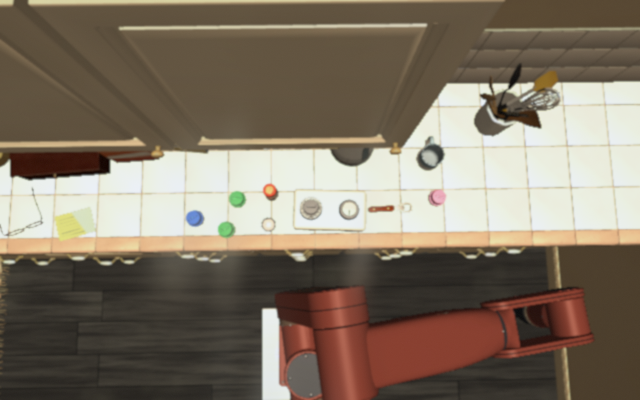

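The scene view shows the machine around (330,207), with grey knobs at (317,205) and (342,187). In the top view they are at (311,208) and (348,210), with the spice jar at (270,190) and the egg cup at (268,225) to the left, and the opener at (385,209) to the right. I'll zoom in on both.

```bash
cat > h.py <<'E'
import numpy as np, cv2
from station import *
from scipy.spatial.transform import Rotation as R
def cam(n):
    c=get_calibration(n); f=200/np.tan(np.radians(c['fovy'])/2); return c,f,R.from_quat(np.roll(c['attitude'],-1)).as_matrix()
def ray(n,u,v,z):
    c,f,M=cam(n); d=M@np.array([(u-c['cx'])/f,(v-c['cy'])/f,1]); e=np.array(c['eye']); return e+d*(z-e[2])/d[2]
def proj(n,p):
    c,f,M=cam(n); q=M.T@(np.array(p)-c['eye']); return q[:2]/q[2]*f+[c['cx'],c['cy']]
E
python3 - <<'E'
from h import *
a=cv2.imread('pics/top0.png')[180:240,255:375]; b=cv2.imread('pics/scene0.png')[165:245,275:385]
a=cv2.resize(a,(600,300),interpolation=cv2.INTER_CUBIC);b=cv2.resize(b,(400,290),interpolation=cv2.INTER_CUBIC)
o=np.zeros((590,600,3),np.uint8);o[:300]=a;o[300:,:400]=b
cv2.imwrite('pics/z.png',o)
print(ray('top',311,208,.105),ray('top',348,210,.075),ray('scene',318,197,.105))
for u,v in((293,191),(366,191),(366,230),(293,230)): print(ray('top',u,v,.046))
E
```

```text
[ 0.47761789 -0.01376651  0.105     ] [ 0.47308336 -0.13815625  0.075     ] [ 0.4799107  -0.00343262  0.105     ]
[0.54536446 0.04760417 0.046     ]
[ 0.5419268  -0.20382374  0.046     ]
[ 0.40726127 -0.19992476  0.046     ]
[0.41083385 0.04866701 0.046     ]
```

View pics/z.png

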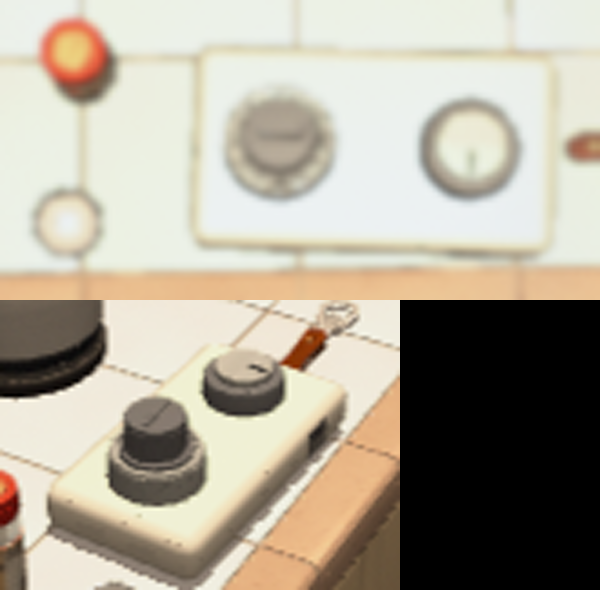

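The zoom shows the grey cap at top-view pixel (311,206.5), standing inside a steel collar at about (311,208). Its rib runs along the machine's long axis. The dial is at (348.5,208.5). Next I'll refine the cap's position with masks.

```bash
python3 - <<'E'
from h import *
t=cv2.imread('pics/top0.png'); s=cv2.imread('pics/scene0.png')
print(cv2.cvtColor(t,cv2.COLOR_BGR2GRAY)[196:222,296:326:1][::3,::2])
g=cv2.cvtColor(t,cv2.COLOR_BGR2HSV); x0,y0=294,192
sub=g[y0:227,x0:330]
m=((sub[...,2]<185)).astype(np.uint8)
n,l,st,c=cv2.connectedComponentsWithStats(m);
for i in range(1,n):
    if st[i,4]>40: print('top',st[i],c[i]+[x0,y0])
w=((g[...,1]<25)&(g[...,2]>215)).astype(np.uint8)
# grip top disc in scene: side dark vs top lighter
gs=cv2.cvtColor(s,cv2.COLOR_BGR2GRAY)[186:226:2,300:336:2]; print(gs)
for p in((311.2,206.4,.105),(310.8,208.2,.072)): print(ray('top',*p))
print(ray('scene',317.7,196.1,.105))
c=ray('top',311.2,206.4,.105); print(proj('scene',c),proj('top',c-[0,0,.035]))
E
```

```text
[[234 239 239 239 238 237 231 230 229 234 238 239 239 239 239]
 [236 239 238 233 212 215 204 189 194 200 217 230 238 239 239]
 [236 239 225 197 174 160 160 160 161 161 165 182 209 236 239]
 [237 237 212 180 154 159 162 163 163 158 152 156 195 229 239]
 [237 234 195 168 156 163 160 159 156 156 157 135 172 216 239]
 [237 235 187 193 145 150 169 172 172 160 137 173 187 223 239]
 [238 239 217 180 196 164 140 128 131 149 189 188 183 236 239]
 [238 239 238 221 171 182 178 162 166 190 171 208 239 240 240]
 [238 240 240 240 240 234 223 210 212 230 239 240 240 240 240]]
top [  8   8  19  20 267] [310.82771536 208.74531835]
[[230 234 234 234 234 232 211 179 214 236 234 221 236 236 237 212 123 108]
 [234 235 234 233 234 234 234 235 233 223 224 236 237 237 237 168  79 124]
 [235 234 234 233 233 234 233 234 230 227 237 237 237 237 237 130  53  62]
 [234 234 234 234 234 234 224 145 135 133 138 191 237 237 237 219  50  54]
 [234 234 234 234 234 174 124 124 124 125 100 125 133 237 237 237 164  52]
 [235 234 235 235 216 124 125 124 119 104 124 124 124 181 237 237 237 231]
 [235 235 235 236 196 110 12
[... 492 characters left out ...]
237]
 [237 237 171  68  98 123 172 169 133 112 158 172 152 107  92  79 220 237]
 [237 237 202  67  71  77 106 131 109 112 124 115  90  81  83  76 219 237]
 [237 237 214  67  70  74  75  79  80  82  73  84  78  84  80 135 237 237]
 [236 237 237 205  69  71  77  75  80  80  84  84  83  80 114 235 237 237]
 [230 235 237 237 233 170  76  77  79  81  82  83 115 191 237 237 237 237]
 [214 223 228 232 236 236 235 231 231 230 232 233 237 237 237 237 237 234]
 [157 183 205 220 225 230 222 237 237 237 237 237 237 237 237 237 235 226]]
[ 0.48294899 -0.01449808  0.105     ]
[ 0.48134791 -0.01296666  0.072     ]
[ 0.48275163 -0.0065961   0.105     ]
[319.12201126 194.59171311] [311.25056827 207.80185326]
```

```bash
python3 - <<'E'
from h import *
k=8
def up(n,x0,y0,x1,y1): return cv2.resize(cv2.imread(f'pics/{n}0.png')[y0:y1,x0:x1],None,fx=k,fy=k,interpolation=cv2.INTER_CUBIC)
def blobs(m,x0,y0,mn=1500):
    cs,_=cv2.findContours(m.astype(np.uint8),0,cv2.CHAIN_APPROX_NONE)
    return [((np.array(cv2.fitEllipse(c)[0])+.5)/k-.5+[x0,y0],np.array(cv2.fitEllipse(c)[1])/k) for c in cs if cv2.contourArea(c)>mn]
a=cv2.cvtColor(up('top',295,192,367,229),6)
for th in(190,205,220):
  for c,d in blobs(a<th,295,192):
    print('top',th,c,d,ray('top',*c,.072))
b=cv2.cvtColor(up('scene',300,184,336,224),6)
for c,d in blobs((b>85)&(b<180)&(np.arange(len(b))[:,None]<8*19),300,184): print('scene top',c,d,ray('scene',*c,.105))
# axis column from silhouettes
for v in (203,205,207,212,214,216):
    r=b[(v-184)*k+4]; i=np.where(r<(85 if v<210 else 160))[0]; print(v,(i.min()+.5)/k-.5+300,(i.max()+.5)/k-.5+300,((i.min()+i.max())/2+.5)/k-.5+300)
for y in(-.016,-.012,-.008,-.004): print(y,proj('scene',[.481,y,.105]),proj('scene',[.481,y,.07]),proj('top',[.481,y,.07]))
# dial in both
bb=cv2.cvtColor(up('scene',326,172,360,204),6)
for p in((348.5,209),): print(ray('top',*p,.06))
# housing
t=cv2.cvtColor(cv2.imread('pics/top0.png'),cv2.COLOR_BGR2HSV)
print(t[186:236,335].tolist()[::2])
E
```

```text
top 190 [348.34968948 209.51637077] [20.10596848 20.33533096] [ 0.47509655 -0.13958721  0.072     ]
top 190 [310.66621208 209.29459953] [20.57399178 20.88493538] [ 0.47763118 -0.01246708  0.072     ]
top 205 [348.39893341 209.479002  ] [20.72438622 20.91462898] [ 0.47522133 -0.13975649  0.072     ]
top 205 [310.45094681 209.05524826] [21.58594894 22.39919853] [ 0.47845524 -0.01175182  0.072     ]
top 220 [291.28222466 227.63019562] [ 1.33460712 68.06395721] [0.41654809 0.05332427 0.072     ]
top 220 [348.45530701 209.44506264] [21.43669128 21.61632919] [ 0.47533412 -0.13994956  0.072     ]
top 220 [310.44565487 208.66927528] [23.05041695 23.41744423] [ 0.4797682  -0.01175094  0.072     ]
scene top [317.43601608 197.50971985] [12.22521687 21.16473007] [ 0.48004637 -0.00067988  0.105     ]
scene top [332.99549103 189.10112524] [ 5.72300959 12.61946487] [ 0.4625764  -0.05560624  0.105     ]
203 308.4375 326.1875 317.3125
205 308.4375 325.8125 317.125
207 309.5625 324.4375 317.0
212 304.1875 331.1875 317.6875
214 304.4375 331.1875 317.8125
216 304.5625 330.1875 317.375
-0.016 [320.01558462 194.51369288] [320.25940678 204.71867895] [311.70288431 208.36769597]
-0.012 [319.26799593 195.26473084] [319.52468734 205.47961342] [310.51845652 208.38411752]
-0.008 [318.51707923 196.01911215] [318.78675126 206.2438793 ] [309.33396754 208.40053992]
-0.004 [317.76281224 196.77685921] [318.04557739 207.0114985 ] [308.14941736 208.41696317]
[ 0.47840973 -0.14099477  0.06      ]
[[45, 11, 241], [43, 10, 239], [26, 33, 223], [34, 16, 238], [51, 7, 241], [55, 6, 241], [55, 6, 241], [60, 5, 241], [66, 5, 241], [72, 5, 241], [72, 5, 241], [78, 5, 241], [78, 5, 241], [84, 5, 241], [90, 5, 241], [90, 5, 241], [90, 5, 241], [95, 6, 242], [95, 6, 242], [99, 7, 243], [78, 5, 241], [27, 32, 229], [27, 30, 197], [36, 17, 225], [14, 94, 218]]
```

>>> {"name": "step_arm", "arguments": {
  "increments": [
    [[0.05,-0.05,0],[0,0,0],1],
    [[0.15,-0.16,0],[0,0,0],1],
    [[0.27,-0.29,0],[0,0,0],1],
    [[0.4,-0.43,0],[0,0,0],1],
    [[0.53,-0.57,0],[0,0,0],1],
    [[0.66,-0.71,0],[0,0,0],1],
    [[0.79,-0.85,0],[0,0,0],1],
    [[0.9,-0.94,0],[0,0,0],1],
    [[0.95,-0.98,0],[0,0,0],1],
    [[1,-1,0],[0,0,0],1]
  ]
}}

```text
time_s: 1.35
tcp_pos: [0.3006, -0.3607, 0.2314]
tool_rot: [0.0, 0.992, 0.127, -0.0]
ft_force: [-0.1, -1.2, 0.8]
finger_gap: 0.0855
gripper_force: 0.0
```

>>> {"name": "step_arm", "arguments": {
  "increments": [
    [[0.05,-0.05,0],[0,0,0],1],
    [[0.15,-0.16,0],[0,0,0],1],
    [[0.27,-0.29,0],[0,0,0],1],
    [[0.4,-0.43,0],[0,0,0],1],
    [[0.53,-0.57,0],[0,0,0],1],
    [[0.66,-0.71,0],[0,0,0],1],
    [[0.79,-0.85,0],[0,0,0],1],
    [[0.9,-0.94,0],[0,0,0],1],
    [[0.95,-0.98,0],[0,0,0],1],
    [[1,-1,0],[0,0,0],1]
  ]
}}

```text
time_s: 2.6
tcp_pos: [0.4439, -0.1173, 0.2312]
tool_rot: [0.0, 0.992, 0.127, -0.0]
ft_force: [0.5, -0.4, -0.2]
finger_gap: 0.0855
gripper_force: 0.0
```

```bash
cat >> h.py <<'E'
def togo(p,s=None):
    s=s or read_state(); M=R.from_quat(np.roll(s['tool_rot'],-1)).as_matrix()
    yaw=np.degrees(np.arctan2(M[1,0],M[0,0])); print('t',s['time_s'],'tcp',s['tcp_pos'].round(4),'yaw',yaw.round(2),'zaxis',M[:,2].round(4),'shift',(M.T@(np.array(p)-s['tcp_pos'])/.2).round(4),'F',s['ft_force'].round(2),'T',s['wrist_torque'].round(2),'gap',s['finger_gap'],'grip',s['gripper_force'],'j',s['joints'].round(2))
E
python3 -c "
from h import *
togo([.48,-.01,.15])"
```

```text
t 2.6 tcp [ 0.4439 -0.1173  0.2312] yaw 14.54 zaxis [-4.e-04 -2.e-04 -1.e+00] shift [ 0.3097 -0.4738  0.4058] F [ 0.46 -0.43 -0.21] T [ 0.01 -0.   -0.02] gap 0.08546554590699074 grip 0.0 j [-0.43 -0.19  1.94 -0.    1.39  0.89]
```

>>> {"name": "step_arm", "arguments": {
  "increments": [
    [[0.03,-0.04,0.0],[0,0,-0.03],1],
    [[0.08,-0.12,0.05],[0,0,-0.08],1],
    [[0.13,-0.2,0.12],[0,0,-0.135],1],
    [[0.18,-0.28,0.2],[0,0,-0.19],1],
    [[0.23,-0.36,0.28],[0,0,-0.245],1],
    [[0.27,-0.42,0.34],[0,0,-0.3],1],
    [[0.3,-0.46,0.38],[0,0,-0.35],1],
    [[0.31,-0.474,0.4],[0,0,-0.39],1],
    [[0.31,-0.474,0.406],[0,0,-0.41],1],
    [[0.31,-0.474,0.406],[0,0,-0.419],1]
  ]
}}

```text
time_s: 3.85
tcp_pos: [0.4799, -0.0107, 0.1498]
tool_rot: [-0.0, 0.707, 0.707, -0.0]
ft_force: [-0.2, 0.1, -0.9]
finger_gap: 0.0857
gripper_force: 0.0
```

```bash
python3 - <<'E'
from h import *
togo([.48,-.01,.079])
t=snapshot('top');s=snapshot('scene')
cv2.imwrite('pics/t1.png',t[...,::-1]);cv2.imwrite('pics/s1.png',s[...,::-1])
p=read_state()['tcp_pos']; print(proj('scene',p),proj('top',p))
a=cv2.resize(t[165:245,270:370],(500,400),interpolation=2);b=cv2.resize(s[140:240,270:370],(500,500),interpolation=2)
o=np.zeros((500,800,3),np.uint8);o[:320,:400]=cv2.resize(a,(400,320));o[:400,400:]=b[:, :][:400,50:450];cv2.imwrite('pics/z1.png',o[...,::-1])
E
```

```text
t 3.85 tcp [ 0.4799 -0.0107  0.1498] yaw 89.95 zaxis [-6.e-04 -1.e-04 -1.e+00] shift [0.0033 0.0007 0.3542] F [-0.22  0.09 -0.91] T [ 0.02 -0.02 -0.02] gap 0.08566567128694498 grip 0.0 j [-0.19 -0.05  1.98 -0.    1.22 -0.19]
[318.97726613 181.95867013] [309.91946883 205.43675337]
```

View pics/z1.png

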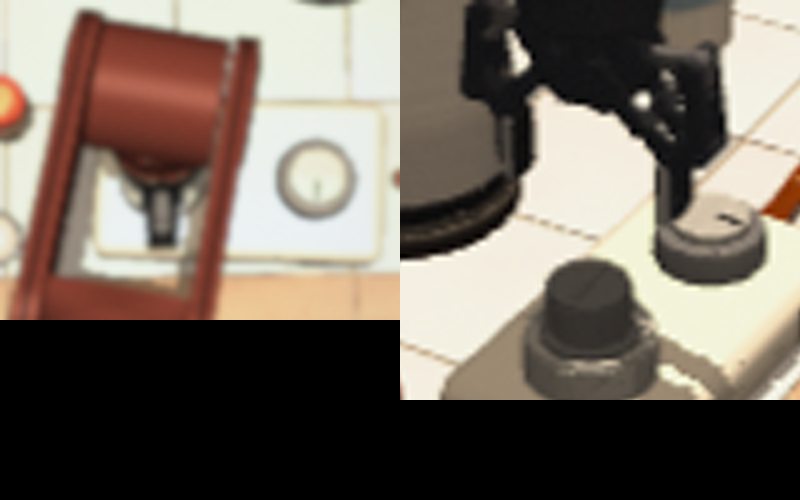

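The fingers straddle the cap's axis. Their tips' midpoint is near scene pixel (318.7,180), and the cap top is at (317.6,197). The two views give cap y values of -12 and -5 mm, so I'll use -9 mm. The flat pads tolerate that, and the forces will guide the correction.

>>> {"name": "step_arm", "arguments": {
  "increments": [
    [[0.008,0,0.04],[0,0,0],1],
    [[0.008,0,0.1],[0,0,0],1],
    [[0.008,0,0.16],[0,0,0],1],
    [[0.008,0,0.22],[0,0,0],1],
    [[0.008,0,0.28],[0,0,0],1],
    [[0.008,0,0.32],[0,0,0],1],
    [[0.008,0,0.34],[0,0,0],1],
    [[0.008,0,0.35],[0,0,0],1],
    [[0.008,0,0.354],[0,0,0],1],
    [[0.008,0,0.354],[0,0,0],1]
  ]
}}

```text
time_s: 5.2
tcp_pos: [0.4801, -0.0085, 0.0796]
tool_rot: [0.0, 0.707, 0.707, 0.0]
ft_force: [0.1, -0.2, 0.1]
finger_gap: 0.0851
gripper_force: 0.0
```

>>> {"name": "step_arm", "arguments": {
  "increments": [
    [[0,0,0],[0,0,0],0.5],
    [[0,0,0],[0,0,0],0.3],
    [[0,0,0],[0,0,0],0.2],
    [[0,0,0],[0,0,0],0.1],
    [[0,0,0],[0,0,0],0.0],
    [[0,0,0],[0,0,0],-0.1],
    [[0,0,0],[0,0,0],-0.2],
    [[0,0,0],[0,0,0],-0.3],
    [[0,0,0],[0,0,0],-0.3],
    [[0,0,0],[0,0,0],-0.3]
  ],
  "newtons": 20
}}

```text
time_s: 6.45
tcp_pos: [0.482, -0.0087, 0.0805]
tool_rot: [0.002, 0.707, 0.707, 0.001]
ft_force: [4.4, -0.3, 1.8]
finger_gap: 0.0472
gripper_force: 20.4
```

```bash
python3 -c "
from h import *
togo([.48,-.009,.079])"
```

```text
t 6.45 tcp [ 0.482  -0.0087  0.0805] yaw 89.95 zaxis [ 4.6e-03 -6.0e-04 -1.0e+00] shift [-0.0015 -0.0098  0.0074] F [ 4.43 -0.35  1.78] T [-0.02 -0.86  0.05] gap 0.047247416098149926 grip 20.367910265922546 j [-0.18  0.04  2.03  0.    1.07 -0.18]
```

>>> {"name": "step_arm", "arguments": {
  "increments": [
    [[0,0.005,0],[0,0,0],-0.3],
    [[0,0.01,0],[0,0,0],-0.3],
    [[0,0.015,0],[0,0,0],-0.3],
    [[0,0.015,0],[0,0,0.01],-0.3],
    [[0,0.015,0],[0,0,0.02],-0.3],
    [[0,0.015,0],[0,0,0.03],-0.3],
    [[0,0.015,0],[0,0,0.04],-0.3],
    [[0,0.015,0],[0,0,0.05],-0.3],
    [[0,0.015,0],[0,0,0.055],-0.3],
    [[0,0.015,0],[0,0,0.055],-0.3]
  ]
}}

```text
time_s: 7.7
tcp_pos: [0.4836, -0.0084, 0.0803]
tool_rot: [0.0, 0.766, 0.643, 0.001]
ft_force: [1.7, 1.7, 8.0]
finger_gap: 0.0471
gripper_force: 20.8
```

```bash
python3 -c "
from h import *
togo([.48,-.009,.079])"
```

```text
t 7.7 tcp [ 0.4836 -0.0084  0.0803] yaw 80.06 zaxis [ 0.0014  0.     -1.    ] shift [-0.0062 -0.0173  0.0067] F [1.66 1.73 7.96] T [ 0.09 -0.17 -0.01] gap 0.047075955907288976 grip 20.848890244960785 j [-0.18  0.05  2.02  0.    1.07 -0.01]
```

>>> {"name": "step_arm", "arguments": {
  "increments": [
    [[0,0,-0.005],[0,0,0.006],-0.3],
    [[0,0,-0.007],[0,0,0.012],-0.3],
    [[0,0,-0.007],[0,0,0.018],-0.3],
    [[0,0,-0.007],[0,0,0.024],-0.3],
    [[0,0,-0.007],[0,0,0.03],-0.3],
    [[0,0,-0.007],[0,0,0.036],-0.3],
    [[0,0,-0.007],[0,0,0.042],-0.3],
    [[0,0,-0.007],[0,0,0.048],-0.3],
    [[0,0,-0.007],[0,0,0.054],-0.3],
    [[0,0,-0.007],[0,0,0.054],-0.3]
  ]
}}

```text
time_s: 8.95
tcp_pos: [0.4847, -0.0095, 0.0807]
tool_rot: [0.002, 0.818, 0.576, 0.001]
ft_force: [8.7, -4.1, -6.9]
finger_gap: 0.0474
gripper_force: 21.7
```

```bash
python3 -c "
from h import *
togo([.48,-.009,.079])"
```

```text
t 8.95 tcp [ 0.4847 -0.0095  0.0807] yaw 70.29 zaxis [ 0.0043 -0.0019 -1.    ] shift [-0.0056 -0.0229  0.0084] F [ 8.71 -4.11 -6.91] T [-0.64 -1.91  0.17] gap 0.04741000157984086 grip 21.736492216587067 j [-0.18  0.05  2.02 -0.    1.07  0.16]
```

>>> {"name": "step_arm", "arguments": {
  "increments": [
    [[0,0,0.002],[0,0,0.004],-0.3],
    [[0,0,0.003],[0,0,0.008],-0.3],
    [[0,0,0.003],[0,0,0.012],-0.3],
    [[0,0,0.003],[0,0,0.016],-0.3],
    [[0,0,0.003],[0,0,0.02],-0.3],
    [[0,0,0.003],[0,0,0.024],-0.3],
    [[0,0,0.003],[0,0,0.024],-0.3],
    [[0,0,0.003],[0,0,0.024],-0.3],
    [[0,0,0.003],[0,0,0.024],-0.3],
    [[0,0,0.003],[0,0,0.024],-0.3]
  ]
}}

```text
time_s: 10.2
tcp_pos: [0.4853, -0.0097, 0.0807]
tool_rot: [0.002, 0.839, 0.545, 0.002]
ft_force: [9.8, -3.7, -4.0]
finger_gap: 0.047
gripper_force: 21.9
```

```bash
python3 - <<'E'
from h import *
togo([.48,-.009,.079])
s=snapshot('scene'); cv2.imwrite('pics/s2.png',s[...,::-1]); cv2.imwrite('pics/z2.png',cv2.resize(s[160:230,280:360],(640,560),interpolation=2)[...,::-1])
E
```

```text
t 10.2 tcp [ 0.4853 -0.0097  0.0807] yaw 66.02 zaxis [ 0.0054 -0.0024 -1.    ] shift [-0.0075 -0.0254  0.0083] F [ 9.81 -3.73 -4.  ] T [-0.8  -1.9   0.34] gap 0.04698396425576742 grip 21.92780613899231 j [-0.18  0.05  2.02 -0.    1.07  0.24]
```

View pics/z2.png

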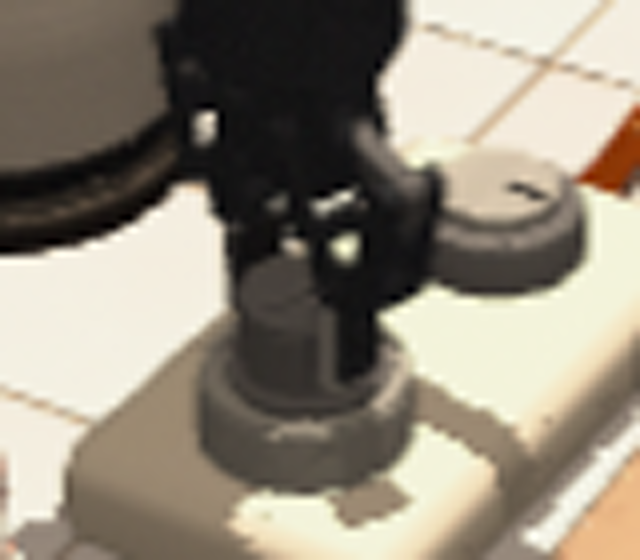

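The torque climbs with angle (0.17, then 0.34 Nm at 24° clockwise), so that is the wrong way and it is on its stop. I'll ease back and turn anticlockwise.

>>> {"name": "step_arm", "arguments": {
  "increments": [
    [[0.0,0.0,0],[0,0,-0.015],-0.3],
    [[0.002,0.004,0],[0,0,-0.035],-0.3],
    [[0.003,0.006,0],[0,0,-0.06],-0.3],
    [[0.003,0.006,0],[0,0,-0.085],-0.3],
    [[0.003,0.006,0],[0,0,-0.11],-0.3],
    [[0.003,0.006,0],[0,0,-0.135],-0.3],
    [[0.003,0.006,0],[0,0,-0.16],-0.3],
    [[0.003,0.006,0],[0,0,-0.18],-0.3],
    [[0.003,0.006,0],[0,0,-0.19],-0.3],
    [[0.003,0.006,0],[0,0,-0.19],-0.3]
  ]
}}

```text
time_s: 11.5
tcp_pos: [0.4843, -0.0087, 0.0804]
tool_rot: [0.0, 0.641, 0.767, -0.0]
ft_force: [0.7, -1.3, 5.1]
finger_gap: 0.0472
gripper_force: 22.7
```

```bash
python3 -c "
from h import *
togo([.48,-.009,.079])"
```

```text
t 11.5 tcp [ 0.4843 -0.0087  0.0804] yaw 100.2 zaxis [ 0.e+00 -6.e-04 -1.e+00] shift [ 0.0025 -0.0215  0.0072] F [ 0.66 -1.3   5.07] T [-0.39 -0.15  0.03] gap 0.04719445530428512 grip 22.715190052986145 j [-0.18  0.05  2.02 -0.    1.07 -0.36]
```

Very little force. Continuing anticlockwise by another 20°.

>>> {"name": "step_arm", "arguments": {
  "increments": [
    [[0,0,-0.002],[0,0,-0.012],-0.3],
    [[0,0,-0.002],[0,0,-0.024],-0.3],
    [[0,0,-0.002],[0,0,-0.036],-0.3],
    [[0,0,-0.002],[0,0,-0.048],-0.3],
    [[0,0,-0.002],[0,0,-0.06],-0.3],
    [[0,0,-0.002],[0,0,-0.072],-0.3],
    [[0,0,-0.002],[0,0,-0.084],-0.3],
    [[0,0,-0.002],[0,0,-0.096],-0.3],
    [[0,0,-0.002],[0,0,-0.11],-0.3],
    [[0,0,-0.002],[0,0,-0.11],-0.3]
  ]
}}

```text
time_s: 12.75
tcp_pos: [0.4841, -0.0084, 0.0805]
tool_rot: [-0.0, 0.5, 0.866, -0.0]
ft_force: [0.7, -1.5, 3.5]
finger_gap: 0.0472
gripper_force: 22.6
```

```bash
python3 -c "
from h import *
togo([.48,-.009,.079])"
```

```text
t 12.75 tcp [ 0.4841 -0.0084  0.0805] yaw 119.97 zaxis [-5.e-04 -0.e+00 -1.e+00] shift [ 0.0076 -0.019   0.0074] F [ 0.73 -1.49  3.46] T [-0.14 -0.17  0.06] gap 0.047216563886482675 grip 22.5704562664032 j [-0.18  0.05  2.02 -0.    1.07 -0.7 ]
```

It turns freely at 30° anticlockwise from the start, so this is the right way. Going on towards about 80°.

>>> {"name": "step_arm", "arguments": {
  "increments": [
    [[0,0,0],[0,0,-0.015],-0.3],
    [[0,0,0],[0,0,-0.03],-0.3],
    [[0,0,0],[0,0,-0.045],-0.3],
    [[0,0,0],[0,0,-0.06],-0.3],
    [[0,0,0],[0,0,-0.075],-0.3],
    [[0,0,0],[0,0,-0.09],-0.3],
    [[0,0,0],[0,0,-0.105],-0.3],
    [[0,0,0],[0,0,-0.12],-0.3],
    [[0,0,0],[0,0,-0.13],-0.3],
    [[0,0,0],[0,0,-0.13],-0.3]
  ]
}}

```text
time_s: 14.0
tcp_pos: [0.4842, -0.0083, 0.0805]
tool_rot: [-0.0, 0.314, 0.949, 0.0]
ft_force: [1.2, -0.6, 2.8]
finger_gap: 0.0475
gripper_force: 22.5
```

```bash
python3 -c "
from h import *
togo([.48,-.009,.079])"
```

```text
t 14.0 tcp [ 0.4842 -0.0083  0.0805] yaw 143.38 zaxis [-1.e-04  1.e-04 -1.e+00] shift [ 0.0149 -0.0153  0.0075] F [ 1.24 -0.59  2.82] T [-0.03 -0.28  0.03] gap 0.04749652195911123 grip 22.534993886947632 j [-0.18  0.05  2.02  0.    1.07 -1.11]
```

>>> {"name": "step_arm", "arguments": {
  "increments": [
    [[0,0,0],[0,0,-0.015],-0.3],
    [[0,0,0],[0,0,-0.03],-0.3],
    [[0,0,0],[0,0,-0.045],-0.3],
    [[0,0,0],[0,0,-0.06],-0.3],
    [[0,0,0],[0,0,-0.075],-0.3],
    [[0,0,0],[0,0,-0.09],-0.3],
    [[0,0,0],[0,0,-0.105],-0.3],
    [[0,0,0],[0,0,-0.12],-0.3],
    [[0,0,0],[0,0,-0.135],-0.3],
    [[0,0,0],[0,0,-0.135],-0.3]
  ]
}}

```text
time_s: 15.25
tcp_pos: [0.4843, -0.0086, 0.0805]
tool_rot: [0.0, 0.107, 0.994, -0.0]
ft_force: [2.1, -2.6, 3.3]
finger_gap: 0.0469
gripper_force: 22.6
```

```bash
python3 -c "
from h import *
togo([.48,-.009,.079])"
```

```text
t 15.25 tcp [ 0.4843 -0.0086  0.0805] yaw 167.66 zaxis [ 0.e+00 -4.e-04 -1.e+00] shift [ 0.0204 -0.0065  0.0077] F [ 2.1  -2.61  3.28] T [-0.3  -0.28  0.03] gap 0.04691635701604715 grip 22.569780349731445 j [-0.18  0.05  2.02 -0.    1.07 -1.54]
```

Now a gentle trial lift of 6 mm with a firmer grip.

>>> {"name": "step_arm", "arguments": {
  "increments": [
    [[0,0,0],[0,0,0],-0.3],
    [[0,0,0],[0,0,0],-0.3],
    [[0,0,-0.005],[0,0,0],-0.3],
    [[0,0,-0.01],[0,0,0],-0.3],
    [[0,0,-0.015],[0,0,0],-0.3],
    [[0,0,-0.02],[0,0,0],-0.3],
    [[0,0,-0.025],[0,0,0],-0.3],
    [[0,0,-0.03],[0,0,0],-0.3],
    [[0,0,-0.03],[0,0,0],-0.3],
    [[0,0,-0.03],[0,0,0],-0.3]
  ],
  "newtons": 40
}}

```text
time_s: 16.5
tcp_pos: [0.4843, -0.0083, 0.0867]
tool_rot: [0.0, 0.107, 0.994, 0.0]
ft_force: [-0.9, -2.7, -0.6]
finger_gap: 0.047
gripper_force: 41.5
```

```bash
python3 -c "
from h import *
togo([.48,-.009,.079])"
```

```text
t 16.5 tcp [ 0.4843 -0.0083  0.0867] yaw 167.72 zaxis [ 1.e-04  1.e-04 -1.e+00] shift [ 0.0203 -0.0078  0.0383] F [-0.92 -2.69 -0.59] T [-0.52  0.35 -0.09] gap 0.04702778186600078 grip 41.516574025154114 j [-0.18  0.04  2.01  0.    1.09 -1.54]
```

It rises freely (0.6 N, well past the 2 mm of locked play). Lifting the rest.

>>> {"name": "step_arm", "arguments": {
  "increments": [
    [[0,0,-0.02],[0,0,0],-0.3],
    [[0,0,-0.05],[0,0,0],-0.3],
    [[0,0,-0.1],[0,0,0],-0.3],
    [[0,0,-0.15],[0,0,0],-0.3],
    [[0,0,-0.2],[0,0,0],-0.3],
    [[0,0,-0.25],[0,0,0],-0.3],
    [[0,0,-0.3],[0,0,0],-0.3],
    [[0,0,-0.34],[0,0,0],-0.3],
    [[0,0,-0.36],[0,0,0],-0.3],
    [[0,0,-0.37],[0,0,0],-0.3]
  ]
}}

```text
time_s: 17.75
tcp_pos: [0.4842, -0.0084, 0.1606]
tool_rot: [0.0, 0.107, 0.994, -0.0]
ft_force: [-0.4, -0.2, -1.5]
finger_gap: 0.047
gripper_force: 41.5
```

>>> {"name": "step_arm", "arguments": {
  "increments": [
    [[0,0,0],[0,0,0],-0.3],
    [[0,0,0],[0,0,0],-0.3],
    [[0,0,0],[0,0,0],-0.3],
    [[0,0,0],[0,0,0],-0.3],
    [[0,0,0],[0,0,0],-0.3],
    [[0,0,0],[0,0,0],-0.3],
    [[0,0,0],[0,0,0],-0.3],
    [[0,0,0],[0,0,0],-0.3],
    [[0,0,0],[0,0,0],-0.3],
    [[0,0,0],[0,0,0],-0.3]
  ]
}}

```text
time_s: 19.0
tcp_pos: [0.4842, -0.0084, 0.1605]
tool_rot: [-0.0, 0.107, 0.994, -0.0]
ft_force: [0.8, 0.4, -0.5]
finger_gap: 0.0465
gripper_force: 41.5
```

```bash
python3 - <<'E'
from h import *
togo([.48,-.009,.16])
s=snapshot('scene'); cv2.imwrite('pics/z3.png',cv2.resize(s[140:230,270:370],(600,540),interpolation=2)[...,::-1])
E
```

```text
t 19.0 tcp [ 0.4842 -0.0084  0.1605] yaw 167.72 zaxis [-0. -0. -1.] shift [ 0.0199 -0.0075  0.0025] F [ 0.84  0.36 -0.52] T [ 0.    0.01 -0.04] gap 0.046525412626593564 grip 41.53903126716614 j [-0.18 -0.06  1.96 -0.    1.24 -1.54]
```

View pics/z3.png

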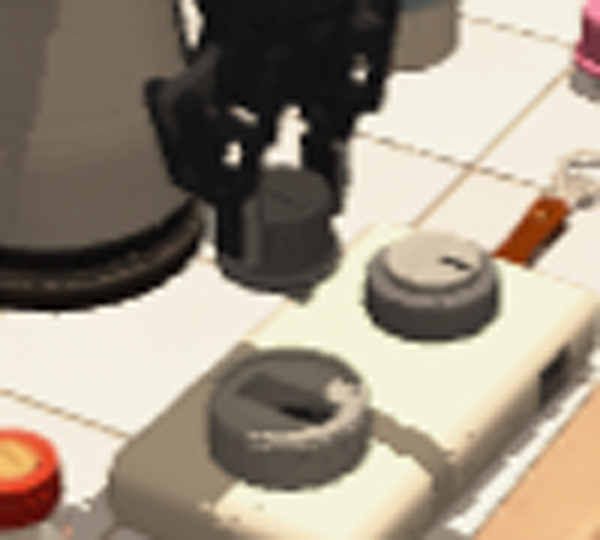

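The cap is held upright at crop position (280,230), which is scene pixel (317,178). The port is open below it at (288,410), with the slot visible. The spice jar and opener have not moved.

```bash
python3 -c "
from station import *
print(job_done())"
```

```text
the job is handed in; nothing more can be done
None
```

I took the cap off and handed the job in with it held upright and still about 8 cm above the port: it undid anticlockwise, the forces stayed low, I never moved near the bystanders, and `job_done()` returned no verdict.

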